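# Cover the espresso ring and stack the tins

## Robot

A 6-joint arm with a two-finger parallel gripper is mounted at the origin on the work surface. World frame = base frame: x ahead of the robot, y to its left, z up, the work surface at z = 0. Lengths are in mm, angles in rad, forces in N, time in s.
With the tool pointing down it reaches from about 325 to 1000 mm from the base axis. Payload 5.1 kg.
Tool frame: the origin (TCP) lies midway between the tips of the shut fingers; the grasp point (between the pads) lies 19 mm behind it; x points along the fingers, y is the direction in which the jaws open and shut, and the axes are right-handed (so a half turn about x gives the same grasp; the last joint's range is limited). The gripper opens to 85 mm and grips with 20 to 120 N. Pads are 22 mm wide; open, the fingers measure 114 mm over their backs; the gripper's body (76 mm by 85 mm) begins 54 mm behind the grasp point. The pads swing forward as they close: fully open they stand 13 mm farther back than shut.
Start: joints at [-1.357, 0.124, 1.65, -0, 1.367, -0.083], TCP at [190.067, -621.578, 231.322] pointing down, gripper open.
Joint ranges: [-2.61, 2.61], [-1.02, 2.33], [0.03, 2.71], [-1.35, 4.49], [0.32, 2.68], [-2.91, 2.91]. Speed limits (rad/s): [2.57, 2.57, 3.14, 3.14, 3.14, 3.14].

## Interface

Orientations are given as a rotation vector (axis times angle).
In Python, from workcell import arm gives the robot as it stands. The module is installed in compiled form; this text tells all that it offers. Calls block until the motion is done:
- arm.move_ptp(position, orientation): joint-space move of the TCP to a pose.
- arm.move_straight(position, ori=None, vel=150, stop_force=None): straight line of the TCP; ori=None keeps the orientation; vel is the mean speed in mm/s. With stop_force (N) it stops when the force on the tool has changed by that much, and returns True; else False.
- arm.move_joints(angles): joint-space move.
- arm.grip(opening, newtons=None): opening from 0.0 (shut) to 1.0 (fully open); newtons is the grip in N (None keeps the last); returns when the fingers have stopped.
- arm.sleep(seconds).
- arm.inverse_kinematics(position, orientation): joint angles nearest the present ones, or None.
- arm.capture(name): name is "side" or "top" or "wrist"; returns a dict with "color" (480x640x3 uint8, red, green, blue), "fx", "fy", "cx", "cy" (pixels), "rvec" (rotation vector, rad) and "tvec" (3), from world to camera coordinates, as OpenCV has them. Camera axes: x right, y down, z forward; pixel columns grow to the right and rows downward; lengths in mm; the calibration is good to about 2 mm. A picture is of the moment at which its call begins. There is no depth.
A pose or a line that the arm cannot do raises arm.PlanningError and nothing moves.
- arm.job_done(): hands the job in, once; it reports no verdict.
Readings, each from a call of its own:
- arm.get_time_s(): time.
- arm.get_joint_positions(): joint angles.
- arm.get_qvel(): joint speeds.
- arm.get_tau(): joint torques, N m.
- arm.get_eef_pos(): TCP position.
- arm.get_eef_rot(): TCP orientation.
- arm.get_wrist_force(): force on the tool from outside, world axes, zero at the start.
- arm.get_torque(): the same for the moment, N m.
- arm.get_opening(): opening from 0.0 (shut) to 1.0 (fully open).
Only numpy, scipy, OpenCV 4.12 (cv2) and the standard library are available. Lean on these libraries where they do the work, as an engineer would, in place of code of your own. Each camera call takes 0.05 s, during which the arm holds its last target.

## Task

Tidy up this desk: lift the free middle coaster straight up out of its dovetailed row, without shifting the two coasters beside it or the cup and sugar bowl that stand on them, and lay it flat over the espresso ring so that the ring is hidden. Then, one after another, stack the three aluminium tins upright on that coaster, the largest at the bottom, then the medium one, the smallest on top, each centred on what is below it and set down, not dropped. Leave the glass tumbler where it stands.

Things in the scene. Friction and masses are not known exactly. Their poses are not given: they have to be found in the camera images.
- coaster_mid: Middle one of three brown wooden coasters (cork disc on top) dovetailed in a flat row: 66 x 66 mm, 10 mm thick, 40 g, nothing on it. Origin: centre of its underside. Its x axis runs along the row: on both x edges a 9 mm tab sits in the neighbour's slot, 1.5 mm clear, so it comes out only straight up. The two plain edges, 66 mm apart along its y, are free to grip. Any final yaw.
- coaster_near: Brown wooden end coaster of the row, a 66 mm square 10 mm thick with a dovetail slot towards the middle coaster; centre of its underside, 67.5 mm from the middle coaster along that one's -x axis. Loose; the espresso cup stands on it. It stays in place.
- coaster_far: Brown wooden end coaster of the row, a 66 mm square 10 mm thick with a dovetail slot towards the middle coaster; centre of its underside, 67.5 mm from the middle coaster along that one's +x axis. Loose; the sugar bowl stands on it. It stays in place.
- espresso_cup: White ceramic espresso cup, 56 mm across, 48 mm tall, with its handle pointing out along the row, standing on the end coaster (its rim is 58 mm above the desk). Origin at the centre of its underside. It stays in place.
- sugar_bowl: Small white ceramic sugar bowl, 60 mm across, 34 mm tall, standing on the other end coaster (its rim is 44 mm above the desk). Origin at the centre of its underside. It stays in place.
- espresso_ring: Dried espresso stain on the desk: a dark brown ring 44 mm across, flat (no thickness to feel); the only ring-shaped stain, the others are small drips. Origin at its centre on the desk surface.
- tin_large: Largest of three round aluminium tins with knurled twist caps: 64 mm diameter, 42 mm tall with the cap on, flat top and bottom, about 120 g. Stands upright on the desk at the start. Origin at the centre of its underside, z up.
- tin_medium: Middle-sized aluminium tin with twist cap: 52 mm diameter, 36 mm tall, flat top and bottom, about 80 g. Stands upright on the desk at the start. Origin at the centre of its underside, z up.
- tin_small: Smallest aluminium tin with twist cap: 40 mm diameter, 30 mm tall, flat top and bottom, about 50 g. Stands upright on the desk at the start. Origin at the centre of its underside, z up.
- tumbler: Empty glass tumbler, 66 mm across, 78 mm tall, standing upright among the tins. Origin at the centre of its underside. It stays in place.
Not all that is in view belongs to the job. What is shaped like the coaster_mid but turquoise is not meant. What is shaped like the tin_medium but blue is not meant.

How it is judged:
By the outcome, as a careful person would: the job done as asked, in the order asked, and still so for the second after the job is handed in, with the robot touching nothing.
It also fails if it takes over 120 s, if anything falls off the work surface, if the arm or the gripper's body presses on something with over 40 N, if the wrist force passes 120 N, or if a joint passes its speed limit or range.

## Working session

There is one attempt and no reset: what is moved stays moved. The work goes in short steps, each a Python script; the robot and the scene stay as the last script left them, time stands still between calls to the robot, and variables do not carry over. Pictures are saved under pics/ and viewed, and the job is handed in when it is done.

```bash
mkdir -p pics; ls
python3 - <<'E'
from workcell import arm
import cv2
for n in ["side","top","wrist"]:
    d=arm.capture(n); cv2.imwrite(f"pics/a_{n}.png",d["color"][:,:,::-1])
    print(n,d["fx"],d["fy"],d["cx"],d["cy"],d["rvec"],d["tvec"])
print(arm.get_time_s(),arm.get_eef_pos(),arm.get_eef_rot())
E
```

```text
pics
side 435.6565487081602 435.6565487081602 319.2642349728282 235.89389107147358 [ 2.34767067 -0.08010571  0.0621752 ] [-525.39854114   69.39178513 1041.94338572]
top 450.03411836148183 450.03411836148183 320.2476928779542 237.741680149036 [ 2.17375969 -2.16546768  0.15164691] [ 19.81072559 546.80237154 834.93035817]
wrist 371.9448600078975 371.9448600078975 319.96064694191494 240.02869982265474 [-2.34364819  1.73353456  0.2386341 ] [-649.63827241  -33.81505737  379.08754516]
0.15 [ 189.96544163 -621.12339919  230.32840704] [ 2.06243009  0.31009247 -2.06262113]
```

View pics/a_top.png

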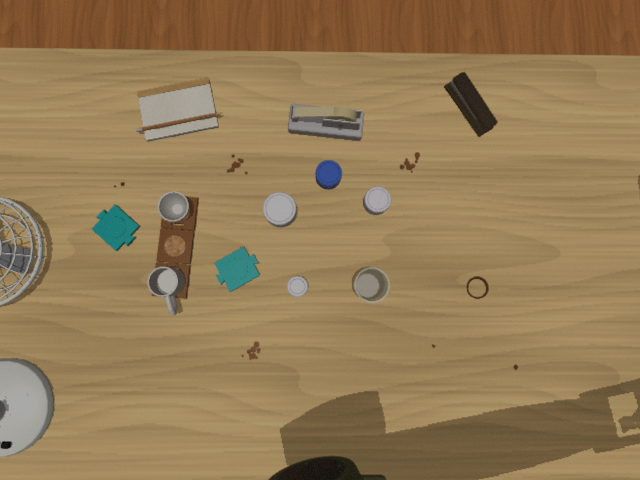

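View pics/a_side.png

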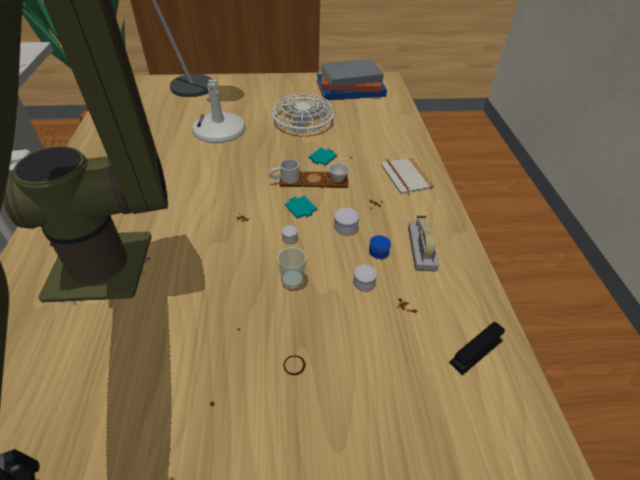

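View pics/a_wrist.png

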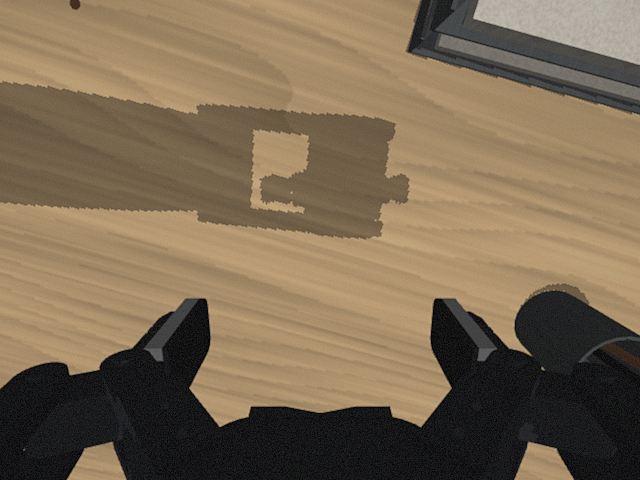

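```bash
cat > h.py <<'E'
from workcell import arm
import cv2, numpy as np
from scipy.spatial.transform import Rotation as Ro
def ori(t):
    c,s=np.cos(t),np.sin(t)
    return Ro.from_matrix(np.array([[0,c,s],[0,s,-c],[-1,0,0]])).as_rotvec()
def yaw():
    m=Ro.from_rotvec(arm.get_eef_rot()).as_matrix(); return np.arctan2(m[1,1],m[0,1])
def px2w(d,u,v,z):
    R=Ro.from_rotvec(np.ravel(d["rvec"])).as_matrix(); t=np.ravel(d["tvec"])
    ray=R.T@np.array([(u-d["cx"])/d["fx"],(v-d["cy"])/d["fy"],1]); c=-R.T@t
    return c+ray*(z-c[2])/ray[2]
def w2px(d,p):
    R=Ro.from_rotvec(np.ravel(d["rvec"])).as_matrix(); q=R@np.asarray(p,float)+np.ravel(d["tvec"])
    return np.array([d["fx"]*q[0]/q[2]+d["cx"],d["fy"]*q[1]/q[2]+d["cy"]])
def snap(n,name):
    d=arm.capture(n); cv2.imwrite(f"pics/{name}.png",d["color"][:,:,::-1]); return d
E
python3 - <<'E'
from h import *
d=snap("top","b_top"); s=snap("side","b_side")
for n,u,v,z in [("mid",175,246,10),("cup",165,282,58),("bowl",174,207,44),("ring",477,287,0),("large",280,209,42),("med",377,200,36),("small",298,286,30),("tumb",371,284,78),("blue",329,174,36),("turqA",116,228,10),("turqB",237,269,10)]:
    p=px2w(d,u,v,z); print(n,p.round(1),w2px(s,p).round(0), np.hypot(p[0],p[1]).round())
print(yaw())
im=d["color"]; cv2.imwrite("pics/crop.png",cv2.resize(im[150:330,80:400],None,fx=2.5,fy=2.5,interpolation=cv2.INTER_CUBIC)[:,:,::-1])
for y in (yaw(),): print(Ro.from_rotvec(np.ravel(arm.capture("wrist")["rvec"])).as_matrix(), arm.get_eef_pos())
w=arm.capture("wrist");R=Ro.from_rotvec(np.ravel(w["rvec"])).as_matrix();print("wcam pos",-R.T@np.ravel(w["tvec"]))
E
```

```text
mid [531.7 306.1  10. ] [313. 177.] 613.0
cup [460.4 307.1  58. ] [288. 164.] 553.0
bowl [602.9 300.8  44. ] [338. 168.] 674.0
ring [ 453.5 -290.7    0. ] [294. 364.] 539.0
large [600.7  99.4  42. ] [345. 215.] 609.0
med [620.7 -88.2  36. ] [363. 271.] 627.0
small [454.2  64.   30. ] [289. 230.] 459.0
tumb [457.5 -69.1  78. ] [291. 256.] 463.0
blue [671.7   5.2  36. ] [378. 242.] 672.0
turqA [566.6 422.6  10. ] [322. 155.] 707.0
turqB [487.1 183.9  10. ] [300. 205.] 521.0
-1.2739899680740425
[[ 2.92496662e-01 -9.56266140e-01 -8.78635996e-04]
 [-9.21225363e-01 -2.82024822e-01  2.67966099e-01]
 [-2.56494705e-01 -7.75697677e-02 -9.63427941e-01]] [ 190.02784419 -621.38040152  230.86054828]
wcam pos [ 256.20787814 -601.85668189  373.84805073]
```

View pics/crop.png

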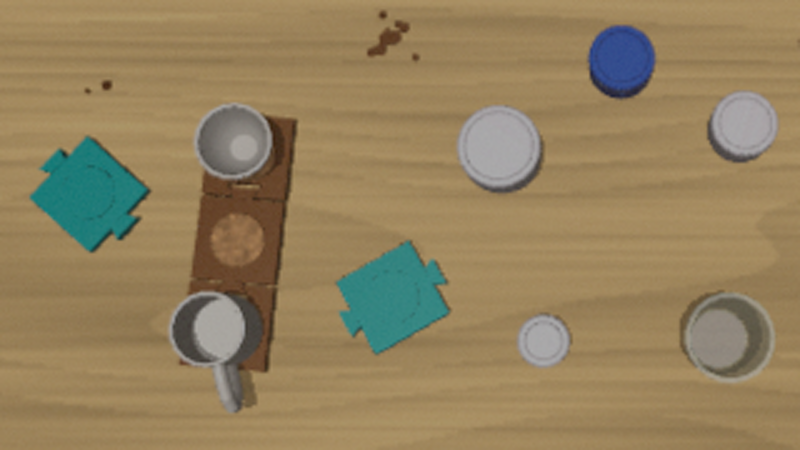

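Run:
```python
from h import *
P=[arm.get_eef_pos() for _ in range(6)]; print(np.std(P,0))
arm.grip(0.9,30)
for i,t in enumerate([-1.686,-1.686+np.pi]):
    arm.move_ptp([532,306,160],ori(t))
    arm.sleep(0.3)
    d=snap("wrist",f"c{i}"); np.save(f"c{i}.npy",d,allow_pickle=True)
    print(arm.get_time_s(),arm.get_eef_pos(),yaw(),arm.get_joint_positions())
```

```text
[2.84217094e-14 0.00000000e+00 0.00000000e+00]
4.4083 [532.0745038  305.86121675 159.98716396] -1.686203782807374 [ 4.34278089e-01  9.90394619e-02  1.80019087e+00 -1.52700075e-05
  1.24238998e+00  2.12048680e+00]
7.4083 [532.00360793 306.01540868 159.97473747] 1.455585408079139 [ 4.34551856e-01  9.90699991e-02  1.80017985e+00 -6.32828503e-06
  1.24234812e+00 -1.02103151e+00]
```

View pics/c0.png

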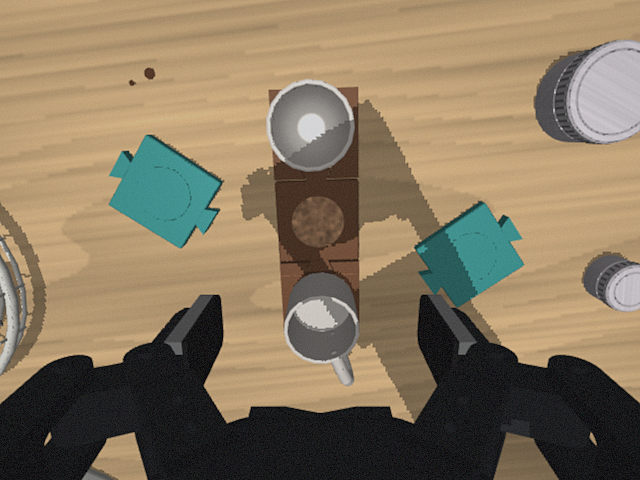

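View pics/c1.png

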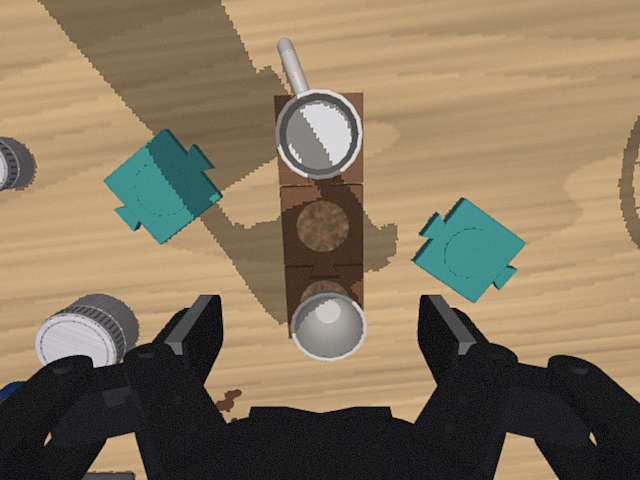

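Run:
```python
from h import *
ims=[]
for i in range(2):
    im=np.load(f"c{i}.npy",allow_pickle=True).item()["color"][165:285,255:385]
    ims.append(cv2.resize(im,(520*3//4,480*3//4),interpolation=cv2.INTER_CUBIC))
o=np.hstack(ims); cv2.imwrite("pics/cc.png",cv2.convertScaleAbs(o,alpha=1.7)[:,:,::-1]); print(o.shape)
```

```text
(360, 780, 3)
```

View pics/cc.png

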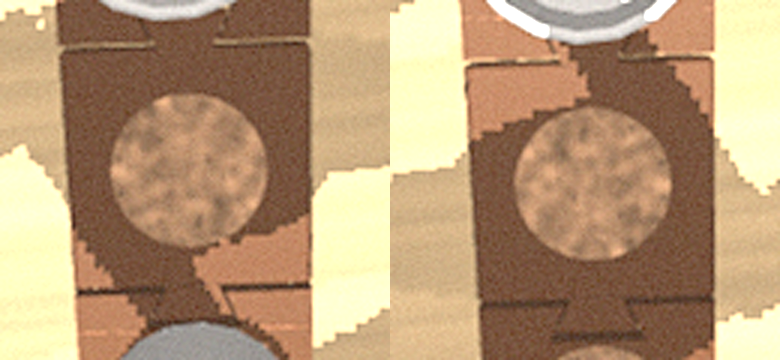

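```bash
cat >> h.py <<'E'
def rectify(d,c,ang,half,z,s=0.25):
    # out px (i=col along v (perp), j=row along u(ang)) ; world = c + a*u + b*v
    n=int(2*half/s); g=(np.arange(n)+.5)*s-half
    B,A=np.meshgrid(g,g)
    u=np.array([np.cos(ang),np.sin(ang)]); v=np.array([-u[1],u[0]])
    X=c[0]+A*u[0]+B*v[0]; Y=c[1]+A*u[1]+B*v[1]
    R=Ro.from_rotvec(np.ravel(d["rvec"])).as_matrix(); t=np.ravel(d["tvec"])
    q=np.stack([X,Y,np.full_like(X,z)],-1)@R.T+t
    return cv2.remap(d["color"],(d["fx"]*q[...,0]/q[...,2]+d["cx"]).astype(np.float32),(d["fy"]*q[...,1]/q[...,2]+d["cy"]).astype(np.float32),cv2.INTER_LINEAR),g
E
python3 - <<'E'
from h import *
out=[]
for i in range(2):
    d=np.load(f"c{i}.npy",allow_pickle=True).item()
    im,g=rectify(d,(532,306),-0.115,60,10)
    f=im.astype(float); r=cv2.GaussianBlur(f[...,0]/(f[...,1]+1),(0,0),2)
    print("ratio mid/outside",r[240,260],r[240,60],r[240,440])
    th=(np.median(r[200:280,120:180])+np.median(r[200:280,20:60]))/2
    L=[];Rr=[];rows=[]
    for j in range(140,340,4):
        row=r[j]>th; k=np.where(row)[0]; k=k[(k>60)&(k<420)]
        if len(k): rows.append(g[j]);L.append(g[k[0]]);Rr.append(g[k[-1]])
    rows,L,Rr=map(np.array,(rows,L,Rr))
    def rob(y):
        p=np.polyfit(rows,y,1)
        for _ in range(5):
            e=abs(y-np.polyval(p,rows)); m=e<=max(.6,np.median(e)*2); p=np.polyfit(rows[m],y[m],1)
        return p,m.sum()
    print(i,rob(L),rob(Rr))
    cv2.imwrite(f"pics/r{i}.png",im[:,:,::-1]); out.append(im)
cv2.imwrite("pics/rr.png",cv2.resize(cv2.convertScaleAbs(np.hstack(out),alpha=1.5),(800,400))[:,:,::-1])
E
```

```text
ratio mid/outside 1.2939126528426752 1.1753649448826977 1.1828251118787854
0 (array([  0.03612245, -30.83645408]), np.int64(50)) (array([3.11644658e-02, 3.39966867e+01]), np.int64(50))
ratio mid/outside 1.2934496261806556 1.163858287120853 1.1844449850419834
1 (array([  0.03428571, -30.89214286]), np.int64(50)) (array([3.40096038e-02, 3.40727536e+01]), np.int64(50))
```

View pics/rr.png

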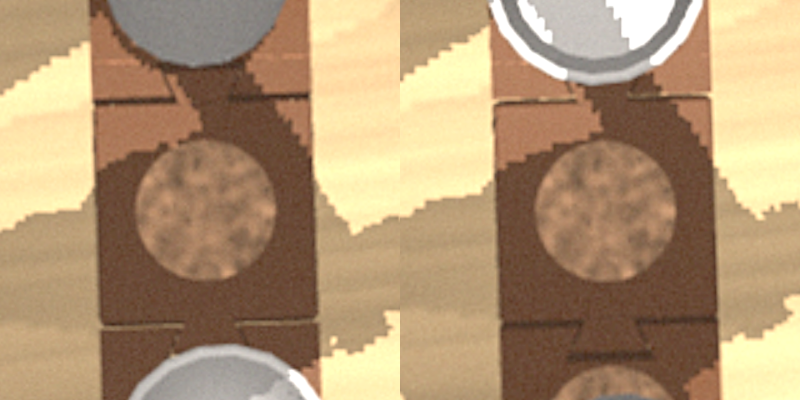

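Run:
```python
from h import *
d=arm.capture("side") if 0 else None
import os
im0=cv2.imread("pics/b_top.png")[:,:,::-1].copy()
t=dict(fx=450.03411836,fy=450.03411836,cx=320.24769288,cy=237.74168015,rvec=[2.17375969,-2.16546768,0.15164691],tvec=[19.81072559,546.80237154,834.93035817],color=im0)
im,g=rectify(t,(535,307),-0.081,110,10)
f=im.astype(float); r=cv2.GaussianBlur(f[...,0]/(f[...,1]+1),(0,0),2)
n=len(g); c=n//2
th=(np.median(r[c-20:c+20,c-90:c-70])+np.median(r[c-20:c+20,c-200:c-170]))/2
def rob(x,y,tol=1.0):
    x=np.array(x);y=np.array(y);p=[0,np.median(y)]
    for k in range(8):
        e=abs(y-np.polyval(p,x)); m=e<=(3 if k<2 else tol); p=np.polyfit(x[m],y[m],1)
    return p,m.sum()
for lo,hi in((-95,95),(-30,30)):
    js=[j for j in range(n) if lo<g[j]<hi]
    L=[];Rr=[];xs=[]
    for j in js:
        k=np.where((r[j]>th)&(abs(g)<50))[0]
        if len(k): xs.append(g[j]);L.append(g[k[0]]);Rr.append(g[k[-1]])
    print(rob(xs,L),rob(xs,Rr))
cv2.imwrite("pics/rt.png",cv2.resize(cv2.convertScaleAbs(im,alpha=1.5),(600,600))[:,:,::-1])
```

```text
(array([-9.66465315e-04, -3.45677815e+01]), np.int64(752)) (array([-1.09602914e-03,  3.24704722e+01]), np.int64(370))
(array([ 7.17677390e-03, -3.44552083e+01]), np.int64(240)) (array([-1.59985416e-03,  3.23625000e+01]), np.int64(240))
```

View pics/rt.png

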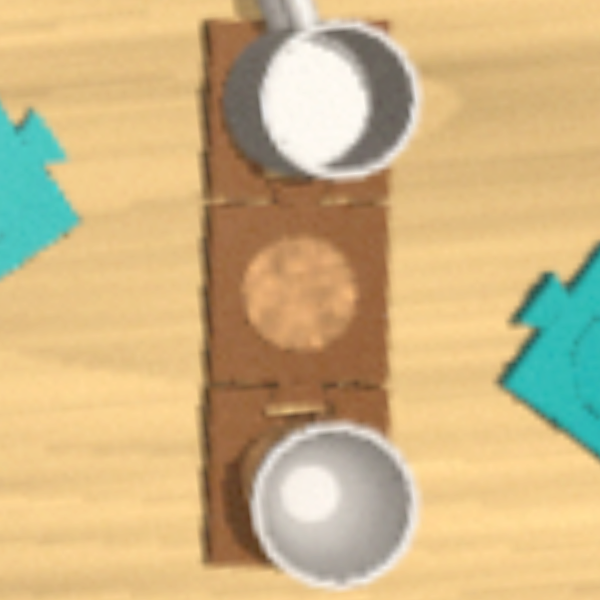

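Run:
```python
from h import *
arm.grip(0.86,25)
arm.move_ptp([535.3,307.2,60],ori(np.pi/2-0.081))
arm.move_straight([535.3,307.2,12],vel=80)
arm.sleep(0.2)
snap("wrist","d0"); print(arm.get_time_s(),arm.get_eef_pos(),arm.get_wrist_force(),arm.get_opening())
```

```text
9.1083 [535.742303  307.4058521  12.6667978] [0.15333337 0.27399292 0.47868137] 0.8564456188956613
```

View pics/d0.png

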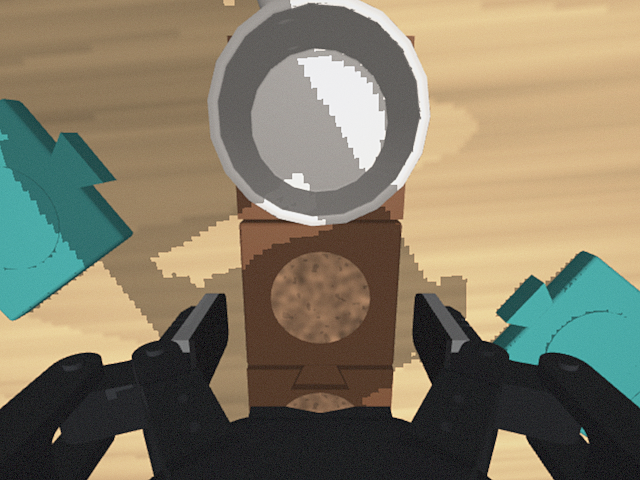

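Run:
```python
from h import *
r=arm.move_straight([535.3,307.2,-12],vel=15,stop_force=4)
print(r,arm.get_time_s(),arm.get_eef_pos(),arm.get_wrist_force())
```

```text
True 10.35 [535.25646158 307.16128124  -8.7385639 ] [ 0.58410594 -0.08088315  4.66962202]
```

Run:
```python
from h import *
arm.move_straight([535.3,307.2,-5.3],vel=20)
arm.grip(0.70,25); print(arm.get_opening(),arm.get_wrist_force(),arm.get_torque(),arm.get_eef_pos())
snap("wrist","e0")
arm.move_straight([535.3,307.2,5],vel=15)
print(arm.get_opening(),arm.get_wrist_force(),arm.get_time_s()); snap("wrist","e1")
```

```text
0.7648728808737433 [0.15490719 0.31184453 0.8083995 ] [-0.02043582  0.03977709  0.07442555] [535.26310078 307.17532943  -5.36711593]
0.7668439592131092 [ 0.1689738   0.08497517 -0.28750462] 11.8417
```

View pics/e1.png

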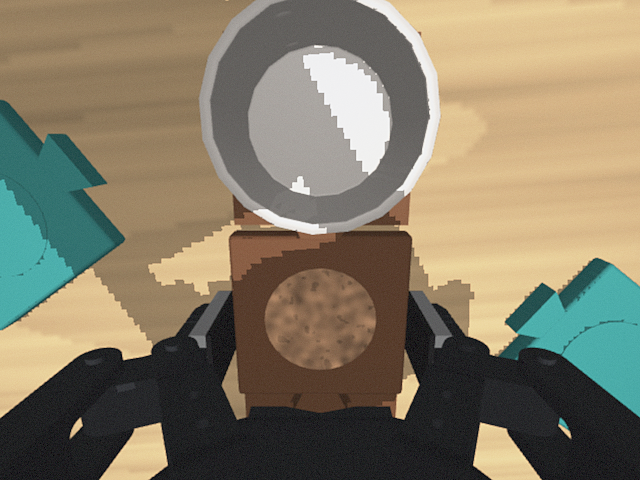

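Run:
```python
from h import *
arm.move_straight([535.3,307.2,120],vel=100)
y=0.5; zt=np.array([np.sin(y),-np.cos(y)])
d=arm.capture("top"); cv2.imwrite("pics/f_top.png",d["color"][:,:,::-1])
p=np.array([453.5,-290.7])+60*zt
arm.move_ptp([p[0],p[1],160],ori(y)); arm.sleep(.3)
w=snap("wrist","f0"); np.save("f0.npy",w,allow_pickle=True)
print(arm.get_time_s(),arm.get_opening(),arm.get_eef_pos(),yaw())
a=d["color"][150:330,80:320]; cv2.imwrite("pics/f_crop.png",cv2.resize(a,None,fx=3,fy=3,interpolation=cv2.INTER_CUBIC)[:,:,::-1])
```

```text
15.925 0.7649928966402826 [ 482.44573148 -343.10526747  159.98647658] 0.50053019453877
```

View pics/f0.png

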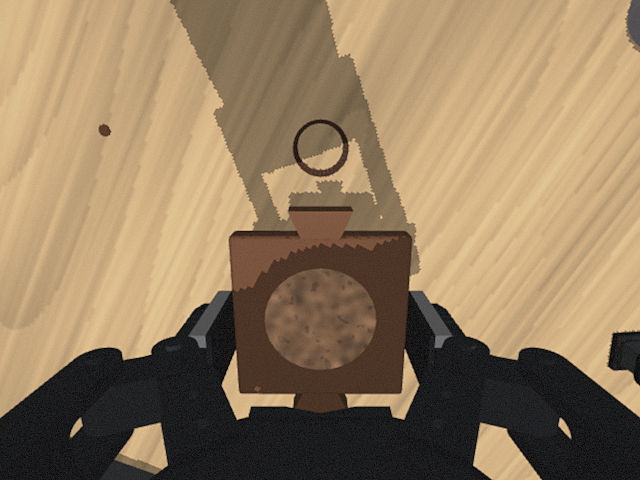

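View pics/f_crop.png

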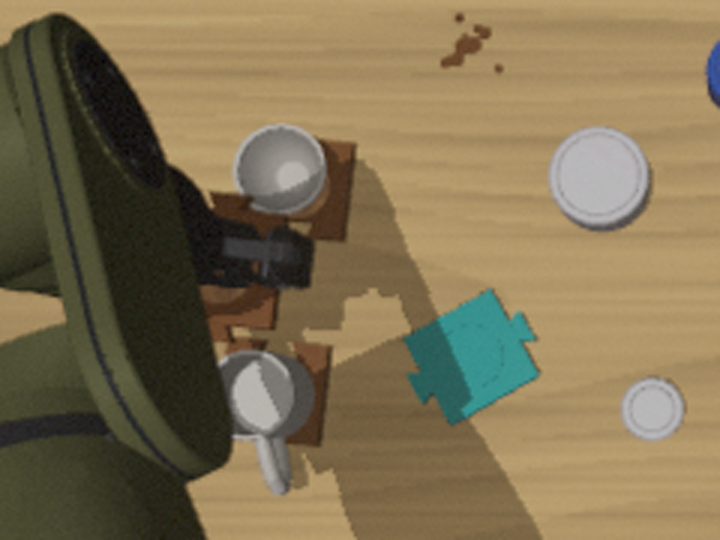

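Run:
```python
from h import *
d=np.load("f0.npy",allow_pickle=True).item()
im=d["color"]; sub=im[105:190,280:362].astype(int)
m=(sub.sum(2)<190).astype(np.uint8)
n,l,s,c=cv2.connectedComponentsWithStats(m); k=1+np.argmax(s[1:,4]); ys,xs=np.where(l==k); 
e=cv2.fitEllipse(cv2.findContours((l==k).astype(np.uint8),0,1)[0][0]); print(s[k],e)
u,v=e[0][0]+280,e[0][1]+105
p=px2w(d,u,v,0); print("ring",p, "diam",np.linalg.norm(px2w(d,u-e[1][0]/2,v,0)-px2w(d,u+e[1][0]/2,v,0)),np.linalg.norm(px2w(d,u,v-e[1][1]/2,0)-px2w(d,u,v+e[1][1]/2,0)))
q=px2w(d,320.5,319,175.3); y=.5; zt=np.array([np.sin(y),-np.cos(y)]); yt=np.array([np.cos(y),np.sin(y)])
r=q[:2]-np.array(arm.get_eef_pos())[:2]; print("coaster in tool y,z",r@yt,r@zt)
```

```text
[ 13  15  55  56 665] ((40.27035903930664, 42.42863082885742), (54.09069061279297, 55.53841781616211), 4.675902366638184)
ring [ 455.38310052 -290.88481164    0.        ] diam 42.76625456775927 42.64206043155125
coaster in tool y,z 1.324564020292443 -0.5276005193738195
```

Run:
```python
from h import *
X,Y=455.4,-290.9
arm.move_ptp([X,Y,60],ori(.5))
arm.move_straight([X,Y,0],vel=60); arm.sleep(.2)
r=arm.move_straight([X,Y,-9],vel=10,stop_force=2.5)
print(r,arm.get_eef_pos(),arm.get_wrist_force())
z=arm.get_eef_pos()[2]
arm.grip(0.87); 
arm.move_straight([X,Y,100],vel=120)
arm.move_ptp([X,Y,150],ori(.5)); arm.sleep(.2)
w=snap("wrist","g0"); np.save("g0.npy",w,allow_pickle=True)
print(arm.get_time_s(),arm.get_eef_pos())
```

```text
True [ 455.41672846 -290.89715773   -5.38408081] [0.09295055 0.69816138 3.70245333]
20.2667 [ 454.48738601 -290.22442888  148.02753879]
```

View pics/g0.png

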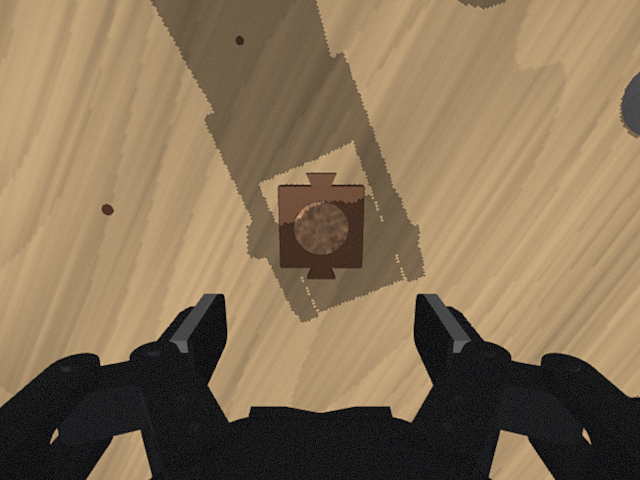

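```bash
python3 - <<'E'
from h import *
d=np.load("g0.npy",allow_pickle=True).item()
print("coaster",px2w(d,321,228,10), px2w(d,279,227,10)-px2w(d,363,227,10))
for n,X,Y,h,y in (("small",454.2,64,30,.8),("large",600.7,99.4,42,.8),("med",620.7,-88.2,36,.6)):
    arm.move_ptp([X,Y,h+150],ori(y)); arm.sleep(.5)
    w=snap("wrist","h_"+n); np.save(f"h_{n}.npy",w,allow_pickle=True)
    print(n,arm.get_time_s(),arm.get_eef_pos(),arm.get_joint_positions()[[0,5]] if hasattr(arm.get_joint_positions(),'shape') else '')
E
python3 - <<'E'
import cv2,numpy as np
a=[cv2.imread(f"pics/h_{n}.png")[100:330,190:450] for n in("small","large","med")]
cv2.imwrite("pics/hh.png",np.hstack(a))
E
```

```text
coaster [ 456.32319175 -290.23647998   10.        ] [-57.21670224 -31.28780938   0.        ]
small 22.15 [454.229745    63.88038056 179.98084141] [ 0.02262043 -0.77715556]
large 23.35 [600.55019626  99.33880121 192.21950435] [ 0.07576267 -0.72417009]
med 24.6833 [620.72861298 -87.8792411  186.03022147] [-0.22625111 -0.82674247]
```

View pics/hh.png

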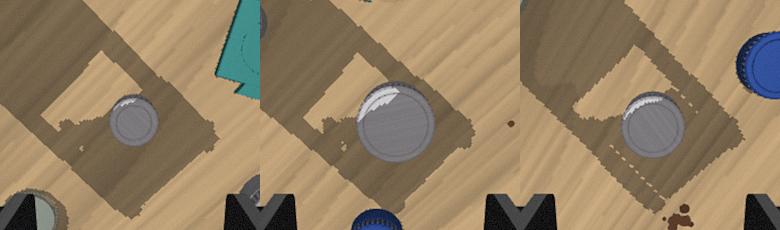

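View pics/h_med.png

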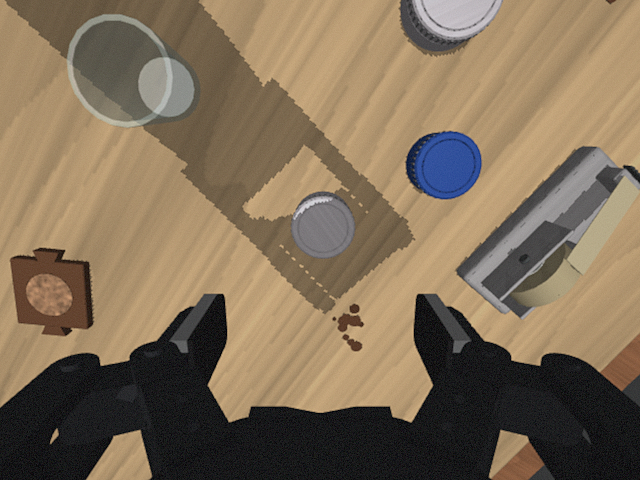

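Run:
```python
from h import *
out=[]
for n,c,h,D in (("small",(454.2,64),30,40),("large",(600.7,99.4),42,64),("med",(620.7,-88.2),36,52)):
    d=np.load(f"h_{n}.npy",allow_pickle=True).item()
    im,g=rectify(d,c,0,45,h,0.25)
    hsv=cv2.cvtColor(im,cv2.COLOR_RGB2HSV); m=((hsv[...,1]<60)&(hsv[...,2]>70)).astype(np.uint8)
    gr=cv2.GaussianBlur(cv2.cvtColor(im,cv2.COLOR_RGB2GRAY),(0,0),1.5)
    N,l,s,ce=cv2.connectedComponentsWithStats(m); k=1+np.argmax(s[1:,4])
    ct=max(cv2.findContours((l==k).astype(np.uint8),0,1)[0],key=cv2.contourArea)
    (x,y),r=cv2.minEnclosingCircle(ct); e=cv2.fitEllipse(ct)
    print(n,"enc",x*.25-45,y*.25-45,r*.5,"ell",e[0][0]*.25-45,e[0][1]*.25-45,np.array(e[1])*.25)
    # cols = v (+y), rows = u(+x)
    v=im.copy(); cv2.ellipse(v,((e[0]),(e[1]),e[2]),(255,0,0),1); cv2.circle(v,(180,180),int(D*2),(0,255,0),1); out.append(cv2.resize(v,(260,260)))
cv2.imwrite("pics/hr.png",np.hstack(out)[:,:,::-1])
```

```text
small enc 3.4289588928222656 1.5251197814941406 43.56462860107422 ell 2.9801101684570312 1.4444999694824219 [39.96638489 43.24684525]
large enc 2.9024581909179688 3.249279022216797 68.05677795410156 ell 2.7471923828125 3.7842864990234375 [63.49930573 67.35456085]
med enc -0.10222244262695312 3.6730690002441406 55.922122955322266 ell -0.3012428283691406 4.036933898925781 [51.69665909 55.60294342]
```

View pics/hr.png

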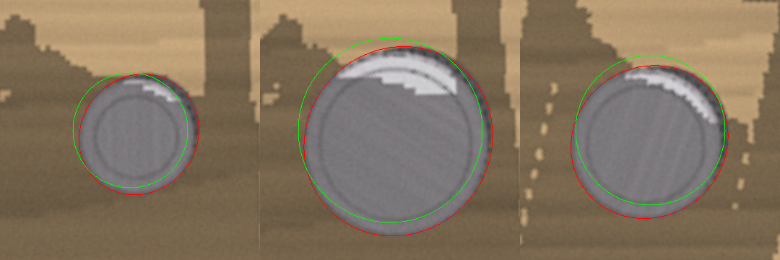

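```bash
cat >> h.py <<'E'
def pick(X,Y,D,zg,y1,y2,hi=140):
    op=min(1.0,(D+16)/85)
    arm.grip(op,25)
    arm.move_ptp([X,Y,hi],ori(y1)); arm.move_straight([X,Y,60],vel=150); arm.move_straight([X,Y,zg],vel=60); arm.sleep(.2)
    print("down",np.round(arm.get_eef_pos(),1),np.round(arm.get_wrist_force(),2))
    arm.grip(max(0,(D-10)/85)); print("open1",arm.get_opening(),np.round(arm.get_wrist_force(),2))
    arm.grip(op)
    zz=zg+60
    arm.move_straight([X,Y,zz],vel=120); arm.move_ptp([X,Y,zz],ori(y2)); arm.move_straight([X,Y,zg],vel=60); arm.sleep(.2)
    arm.grip(max(0,(D-10)/85),30); print("open2",arm.get_opening(),arm.get_opening()*85,np.round(arm.get_wrist_force(),2))
    arm.move_straight([X,Y,hi],vel=100)
    print("lifted",arm.get_opening(),arm.get_time_s())
E
python3 - <<'E'
from h import *
pick(605.5,101.1,64,5,.65-np.pi/2,.65)
snap("wrist","i0")
E
```

```text
down [605.9 101.1   5.5] [-0.51  0.18  0.13]
open1 0.7423259663592982 [-1.07 -0.29  1.22]
open2 0.740781054591311 62.96638964026144 [-0.63  0.08  3.67]
lifted 0.7389566074233628 34.2667
```

View pics/i0.png

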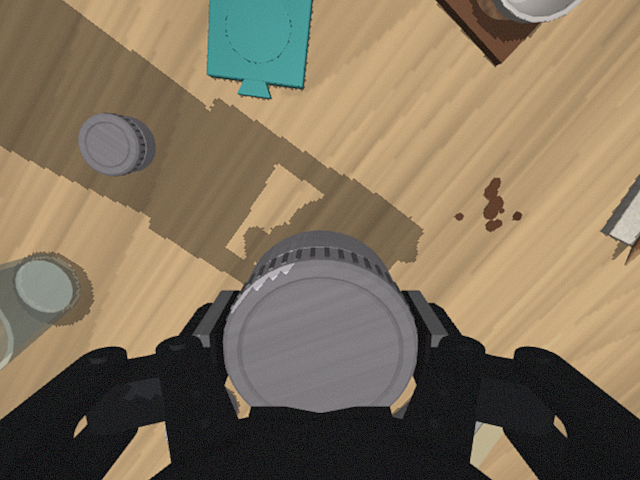

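```bash
cat >> h.py <<'E'
CX,CY=455.4,-290.9
def place(zf,y,rel,hi=150):
    arm.move_ptp([CX,CY,max(hi,zf+40)],ori(y)); arm.move_straight([CX,CY,zf+12],vel=100); arm.move_straight([CX,CY,zf+5],vel=40); arm.sleep(.3)
    print("f0",np.round(arm.get_wrist_force(),2))
    r=arm.move_straight([CX,CY,zf-3],vel=10,stop_force=2.0)
    print("place",r,np.round(arm.get_eef_pos(),2),"exp",zf,np.round(arm.get_wrist_force(),2),np.round(arm.get_torque(),3))
    arm.sleep(.1)
    snap("wrist",f"pl_{int(zf)}")
    arm.grip(rel); arm.sleep(.1)
    arm.move_straight([CX,CY,zf+60],vel=80)
    print(arm.get_time_s())
E
python3 - <<'E'
from h import *
place(15,.2,.86)
E
```

```text
f0 [ 0.47  0.61 -0.86]
place True [ 455.42 -290.89   15.44] exp 15 [0.25 0.28 3.96] [0.007 0.063 0.035]
39.825
```

View pics/pl_15.png

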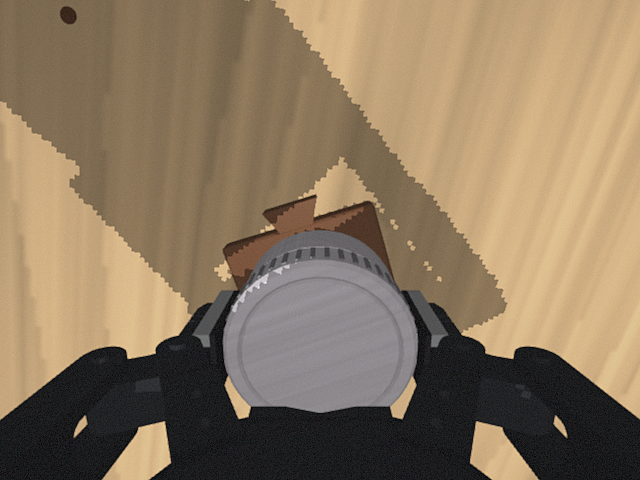

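Run:
```python
from h import *
arm.move_ptp([CX,CY,190],ori(.5)); arm.sleep(.3); w=snap("wrist","j0"); np.save("j0.npy",w,allow_pickle=True)
arm.move_straight([CX,CY,200])
pick(625.5,-89.9,52,6.6,1.07,-.5)
```

```text
down [625.9 -90.    7.2] [ 0.48 -0.07  0.51]
open1 0.5986217400854904 [ 0.17 -0.5   1.75]
open2 0.5969445412768155 50.74028600852932 [0.2  1.26 2.39]
lifted 0.5993899535619638 49.9333
```

View pics/j0.png

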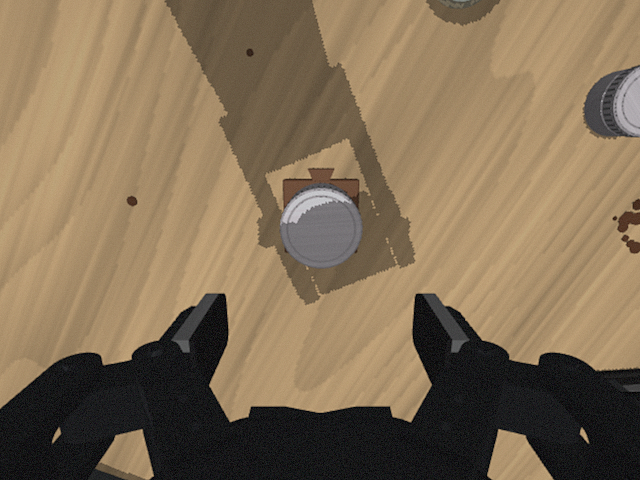

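Run:
```python
from h import *
place(58.6,-.5,.72)
arm.move_straight([CX,CY,200])
pick(456.6,66.1,40,8.5,.1+np.pi/2,.1)
snap("wrist","k0");
```

```text
f0 [-0.36 -0.14 -0.61]
place True [ 455.41 -290.91   59.07] exp 58.6 [-0.41  0.38  4.26] [-0.038 -0.011 -0.034]
54.475
down [457.   66.1   8.9] [-0.03 -0.01  0.13]
open1 0.45714071445212245 [-0.41 -0.11  2.91]
open2 0.45184324104785917 38.40667548906803 [-0.23  0.35  2.01]
lifted 0.4562360563458475 64.4083
```

View pics/pl_58.png

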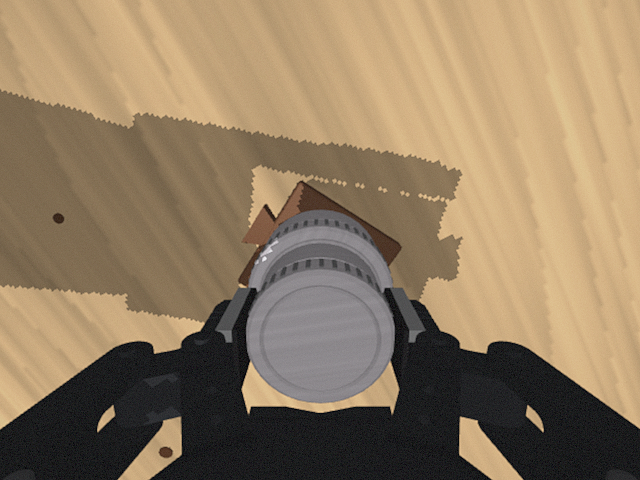

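View pics/k0.png

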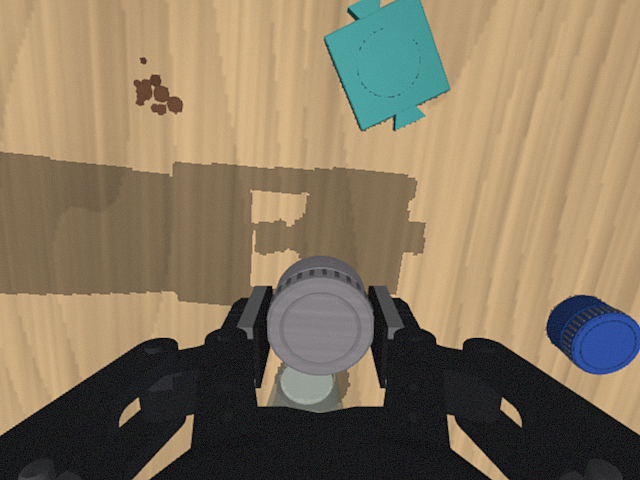

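```bash
python3 - <<'E'
from h import *
arm.move_straight([456.6,66.1,190])
place(96.5,0,.62,hi=190)
arm.move_straight([CX,CY,240])
arm.move_ptp([CX,CY,260],ori(.5)); arm.sleep(.4); snap("wrist","l0")
arm.move_joints([-1.357,0.124,1.65,0,1.367,-0.083]); arm.sleep(.3)
snap("top","l_top"); snap("side","l_side"); print(arm.get_time_s())
E
python3 - <<'E'
import cv2,numpy as np
a=cv2.imread("pics/l_side.png"); b=cv2.imread("pics/l_top.png"); c=cv2.imread("pics/b_top.png");w=cv2.imread("pics/l0.png")
r=lambda i:cv2.resize(i,(400,300),interpolation=cv2.INTER_CUBIC)
cv2.imwrite("pics/l_m.png",np.vstack([np.hstack([r(a[280:400,215:375]),r(w[120:360,160:480])]),np.hstack([r(c[165:330,100:320]),r(b[165:330,100:320])])]))
E
```

```text
f0 [-0.49  0.75  0.  ]
place True [ 455.4  -290.9    96.92] exp 96.5 [0.36 0.03 3.52] [ 0.01  -0.079  0.034]
69.85
73.525
```

View pics/l_m.png

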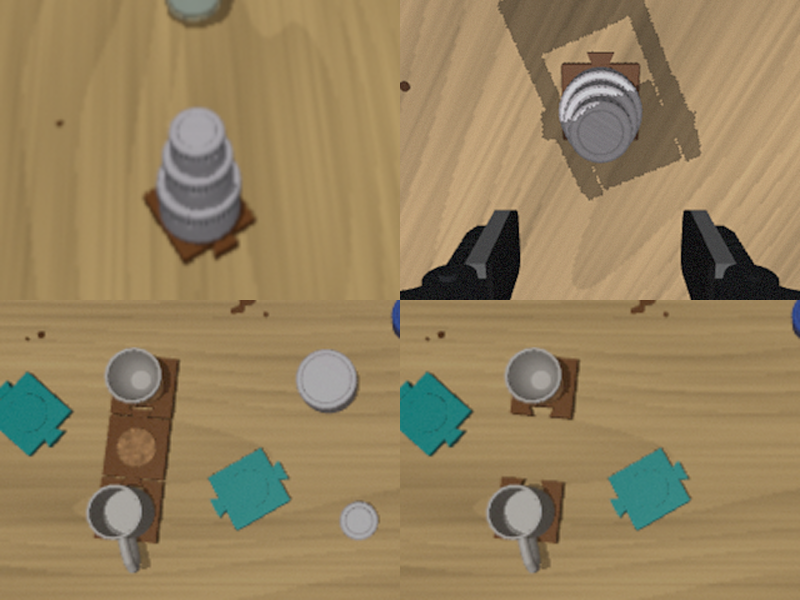

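View pics/l_top.png

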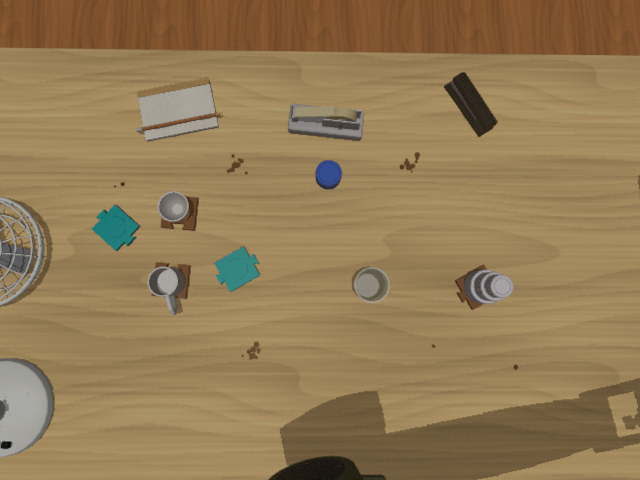

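Run:
```python
from h import *
a=cv2.imread("pics/b_top.png").astype(int);b=cv2.imread("pics/l_top.png").astype(int)
df=abs(a-b).max(2)
for n,(x0,x1,y0,y1) in dict(bowl=(155,200,190,230),cup=(148,190,264,315),tumbler=(350,395,262,305)).items(): print(n,(df[y0:y1,x0:x1]>40).sum())
print(arm.job_done())
```

```text
bowl 64
cup 24
tumbler 0
the job is handed in; nothing more can be done
None
```

The job is done and handed in, with the robot clear of everything. The robot clock read 73.5 s at the last check, against the 120 s limit.

- **Coaster:** I lifted the middle coaster straight up and laid it flat over the espresso ring. The wrist picture after release shows the ring fully hidden.
- **Stack:** The large, medium and small tins went onto the coaster in that order. I squeezed each tin along two directions to centre it in the jaws, and set each one down under force feedback. All three touched down within 0.5 mm of the expected height.
- **Final pictures:** The side and wrist views show the stack upright and looking concentric. I judged the centring by eye and did not measure it on the finished stack.
- **Things left in place:** Comparing the top view before and after, the tumbler did not change at all. For the cup and bowl with their coasters, some pixels changed: 24 in the cup's patch and 64 in the bowl's. I put that down to the emptied slots where the middle coaster had been, because both look unmoved to the eye.
- **Measurements that disagreed:** Known sizes came out about 1.5–3 % small in the wrist camera. I therefore took the stack position from the gripper position where the coaster was released, and the camera reading of the coaster agreed with it to about 1 mm.

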